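# Index the plating turntable to the yellow flag

### The job

Move the plating turntable on to its next station, the one by the yellow flag: pull up the red spring plunger, swing the turntable round, then ease the pin down and feel for the hole in the brass plate there, so that the plunger drops fully home and locks the turntable. Handle the pin gently (do not ram it against the index ring), keep both ramekins standing on the glass plate, disturb nothing else, and let go.

Things in the scene. Friction and masses are not known exactly. Their poses are not given: they have to be found in the camera images.
- ring: Steel turntable base, 390 mm across, 27 mm high, fixed, with the grey index ring on it. Origin: on the vertical turning axis, at counter level; -x points from the axis to the home hole, z up. The ring's flat top is 35 mm above the counter, 34 mm wide, on the pin's circle of 150 mm radius; it covers 66 degrees either side of home. Holes: one at home (pin starts there), one in each of two brass plates
- home_hole (a point): Mouth of the home hole, at the ring's top, 35 mm above the counter. The other two holes are in straight brass plates (100 x 30 mm, level with the ring within 0.5 mm), about 0.75 rad (112 mm of arc) clockwise and anticlockwise of home, one beside each flag. All holes are 11 mm wide and 8 mm deep, for the 8.5 mm pin
- stage (a joint): Turning angle (rad) of the turntable (aluminium arm, black disc and glass plate together) about the vertical axis, 0 with the pin over the home hole, positive anticlockwise seen from above, -1.05 to 1.05. Its friction takes about 2 N at the knob; it stays where it is left
- plunger (a joint): Lift (m) of the spring plunger: 0 fully home in a hole, 0.016 at the top stop. The pin's flat end reaches 7 mm into a hole: from 0.007 up it is clear of the ring, and resting on the ring between holes it reads about 0.007. The spring pulls down with 6 N at 0, 8 N at 0.007, 10 N at 0.014, and snaps the pin down if let go. The pin starts to drop only within about 1 to 2 mm of a hole's centre
- knob_mid (a point): Middle of the plunger's red knob, an upright plain cylinder 28 mm in diameter, 30 mm high, 150 mm from the turning axis, right above the pin; the point is on its axis, 15 mm below its top, 93 mm above the counter when home. It goes up and down with the plunger and round with the turntable. Below it: a 12 mm stem, 17 mm free down to a 22 mm wide sleeve on the aluminium arm
- plate_mid (a point): Centre of the top of the glass plate (230 mm across, 56 mm above the counter, rim to 62 mm), on the turning axis
- pin: The 8.5 mm steel index pin below the red knob, one piece with it, mostly hidden by the arm; this origin is on the turning axis, not at the pin. More than 25 N between pin and ring or brass plates counts as ramming
- flag_yellow: Yellow button, 20 mm in diameter, 10 mm high, fixed on the base's rim 181 mm from the turning axis, by the station to lock at, clockwise or anticlockwise of home. Origin: centre of its underside, 27 mm above the counter. The brass plates were clamped by hand: each hole lies 5 to 20 mm to one side or the other of its flag, along the pin's circle; feel for it (or look)
- flag_blue: Blue button of the same size at the other station, which is the wrong one
- ramekin_white: Loose white ramekin, 62 mm across and 34 mm high, on the glass plate; origin at the centre of its underside. It rides round with the plate
- ramekin_blue: Loose blue ramekin of the same size on the glass plate; origin likewise
- mug: Loose blue mug, 80 mm across and 92 mm high, on the counter to the left; origin: centre of its underside
- jar: Loose amber jar with a steel cap, 68 mm across and 110 mm high, on the counter to the right; origin: centre of its underside
- mill: Loose dark wooden pepper mill, 52 mm across and 130 mm high, on the right; origin: centre of its underside
- bowl: Loose white bowl, 140 mm across and 55 mm high, on the right; origin: centre of its underside
- spoon: Loose spoon lying on the counter on the left; origin: on its underside near the middle

How it is judged (in metres and radians):
On the way, in this order (a step that is already met when the one before it is completed fails the run):
1. the plunger is pulled up, its pin clear of the ring (value of joint plunger above 0.0075 m), for 0.1 s.
2. the pin is swung over to the yellow flag's station (horizontal distance between knob_mid and flag_yellow below 0.05 m), for 0.1 s.
At the end, for the whole second after the job is handed in: The plunger is fully home (within 2 mm) in the hole at the yellow flag (knob within 50 mm of the flag, seen from above), the turntable at rest and the robot clear of it; both ramekins upright on the glass plate and the bystanders where they were (value of joint plunger below 0.002 m and horizontal distance between knob_mid and flag_yellow below 0.05 m and velocity of joint stage between -0.03 and 0.03 rad/s); the robot touches nothing.
It fails at once if the pin is rammed against the index ring or a brass plate (over 25 N) (contact force between pin and ring above 25 N).
It fails at once if a ramekin is tipped or slides to the edge of the glass plate (over 95 mm from its centre) (angle between any of ramekin_white, ramekin_blue's own z axis and vertical above 0.3 rad or horizontal distance between any of ramekin_white, ramekin_blue and plate_mid above 0.095 m).
It fails at once if a bystander on the counter is moved by more than 20 mm (distance of any of mug, jar, mill, bowl, spoon from where it was at the start of the episode above 0.02 m).
It also fails if it takes over 48 s, if anything falls off the work surface, if the arm or the gripper's body presses on something with over 40 N, if the wrist force passes 120 N, or if a joint passes its speed limit or range.

### The arm

A 6-joint arm with a two-finger parallel gripper is mounted at the origin on the work surface. World frame = base frame: x ahead of the robot, y to its left, z up, the work surface at z = 0. Lengths are in mm, angles in rad, forces in N, time in s.
With the tool pointing down it reaches from about 300 to 775 mm from the base axis. Payload 14.6 kg.
Tool frame: the origin (TCP) lies between the finger pads; the fingertips stand 19 mm ahead of it and the grasp point (between the pads) is the TCP; x points along the fingers, y is the direction in which the jaws open and shut, and the axes are right-handed (so a half turn about x gives the same grasp; the last joint's range is limited). The gripper opens to 94 mm and grips with 3 to 60 N. Pads are 16 mm wide; open, the fingers measure 119 mm over their backs; the gripper's body (75 mm by 177 mm) begins 78 mm behind the grasp point.
Start: joints at [1.163, 0.3, 1.521, -0, 1.321, -0.067], TCP at [183.83, 518.359, 186.746] pointing down, gripper open.
Joint ranges: [-3.03, 3.03], [-0.79, 2.21], [0.23, 2.52], [-1.04, 4.18], [0, 3.07], [-2.55, 2.55]. Speed limits (rad/s): [2.22, 2.22, 2.57, 3.14, 3.14, 3.14].

### API

Orientations are given as [roll, pitch, yaw] about the fixed x, y, z axes, in that order (R = Rz(yaw) Ry(pitch) Rx(roll)).
In Python, from cell import manip gives the robot as it stands.
- The arm moves only by the tool jog_arm, never from a script. Its argument "series" is one flat list of numbers, 7 for each row, row after row: the turn, a rotation vector about the world's x, y, z in rad, then the shift along the world's x, y, z in m, then the opening, from -1 (shut) to 1 (fully open). A call has 1 to 20 rows; each row is the pose to reach, as a shift and turn from the pose commanded when the call began; what a row does not reach only later rows make up. A row lasts 1/8 s, in which the tool goes at most 62.5 mm and 10.7 degrees, less where a joint would pass 70% of its speed; a pose out of reach is approached as far as the arm can. A call with a gripper value outside its range is refused whole. The fingers move at their own pace and stop on an object; "squeeze" is the grip in N (left out, the last holds). Time passes only in rows, so rows that repeat a pose let the fingers close. It gives the time, the measured TCP pose, the force and the opening at its end, in the units of the state.
- manip.read_state(): the state, without advancing time (a new reading comes with each control period).
- manip.camera(name): name is "side" or "top"; returns a dict with "color" (384x512x3 uint8, blue, green, red), "range_z" (384x512 float32, mm along the optical axis (not along the pixel's ray), 0 where there is no reading), "fx", "fy", "cx", "cy" (pixels), "pose" (4x4, takes a point from camera to world coordinates). Camera axes: x right, y down, z forward; pixel columns grow to the right and rows downward; lengths in mm; the calibration is good to about 2 mm. A picture is of the moment at which its call begins.
- manip.sign_off(): hands the job in, once; it reports no verdict.
The state is a dict: "clock": time; "joints": joint angles; "qd": joint speeds; "effort": joint torques, N m; "eef_pos": TCP position; "eef_rot": TCP orientation; "wrist_force": force on the tool from outside, world axes, zero at the start; "moment": the same for the moment, N m; "finger_gap": finger opening in mm.
Only numpy, scipy, OpenCV 4.12 (cv2) and the standard library are available. Lean on these libraries where they do the work, as an engineer would, in place of code of your own. Each camera call takes 0.05 s, during which the arm holds its last target.

## Working session

There is one attempt and no reset: what is moved stays moved. The work goes in short steps, Python scripts to look and compute and a tool call to move; the robot and the scene stay as the last step left them, time stands still between calls to the robot, and variables do not carry over. Pictures are saved under pics/ and viewed, and the job is handed in when it is done.

Besides the shell and the picture viewer there is one more tool, called after "Call:" as name(argument=value, ...), one argument or row to a line, values as JSON. jog_arm: Moves the arm, as the interface text tells. Its arguments: {"type":"object","properties":{"series":{"type":"array","items":{"type":"number"}},"squeeze":{"type":"number"}},"required":["series"]}

```bash
mkdir -p pics; python3 - <<'E'
from cell import manip
import cv2,numpy as np,pickle
print(manip.read_state())
for n in("top","side"):
    c=manip.camera(n); cv2.imwrite(f"pics/{n}0.png",c["color"]); pickle.dump(c,open(f"{n}0.pkl","wb"))
    print(n,c["fx"],c["cx"],c["cy"],np.round(c["pose"],3).tolist())
E
```

```text
{'clock': 0.0, 'joints': array([ 1.16341873e+00,  3.00488892e-01,  1.52157598e+00, -2.25866010e-05,
        1.32070580e+00, -6.65976157e-02]), 'qd': array([-1.71147663e-03, -4.36140519e-04, -4.88667122e-04,  1.47769740e-03,
       -1.66377105e-03, -8.05901232e-05]), 'effort': array([ 2.94448755e-04, -5.31809700e+01, -3.52731299e+01,  7.07899220e-02,
        2.45124620e-02, -6.45804903e-05]), 'eef_pos': array([183.71650652, 518.10666105, 186.17874428]), 'eef_rot': array([-1.61882484,  1.5696181 , -1.95959922]), 'wrist_force': array([-0.75687762, -0.49413084, -0.53294458]), 'moment': array([ 0.00187964,  0.01686765, -0.04900332]), 'finger_gap': 94.10474295078733}
top 397.3699398270609 253.2141005988428 192.36451423994106 [[-0.027, -0.996, 0.089, 439.34], [-1.0, 0.027, 0.0, -7.664], [-0.003, -0.089, -0.996, 1266.533], [0.0, 0.0, 0.0, 1.0]]
side 379.66988462593673 261.5209640387608 191.0949266237121 [[0.726, -0.518, 0.452, -55.038], [-0.688, -0.545, 0.48, -618.692], [-0.002, -0.659, -0.752, 1063.748], [0.0, 0.0, 0.0, 1.0]]
```

View pics/top0.png

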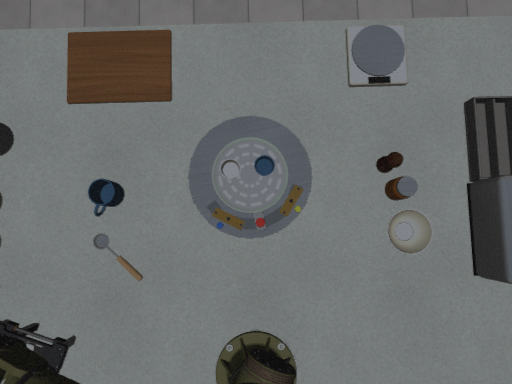

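View pics/side0.png

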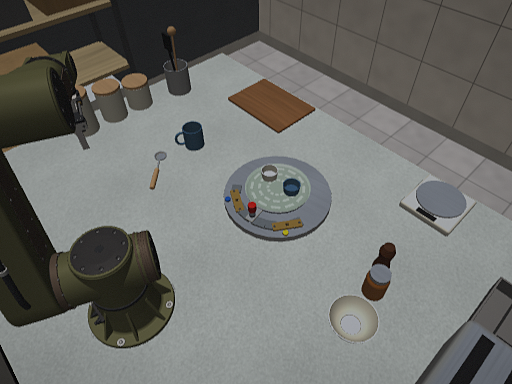

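The top view shows the red knob at about (260,223), the yellow flag at (297,209) and the blue flag at (220,226). The brass plates are near (291,200) and (228,218). Next I'll measure these and zoom in.

```bash
cat >h.py <<'E'
import cv2,numpy as np,pickle
def ray(c,u,v):
    d=np.array([(u-c["cx"])/c["fx"],(v-c["cy"])/c["fy"],1.]);P=c["pose"];return P[:3,3],P[:3,:3]@d
def onz(c,u,v,z):
    o,d=ray(c,u,v);return o+d*(z-o[2])/d[2]
def tri(cs,uvs):
    A=np.zeros((3,3));b=np.zeros(3)
    for c,(u,v) in zip(cs,uvs):
        o,d=ray(c,u,v);d=d/np.linalg.norm(d);M=np.eye(3)-np.outer(d,d);A+=M;b+=M@o
    return np.linalg.solve(A,b)
def blobs(c,lo,hi,roi=None):
    h=cv2.cvtColor(c["color"],cv2.COLOR_BGR2HSV)
    m=cv2.inRange(h,np.array(lo),np.array(hi))
    if roi:
        k=np.zeros_like(m);x0,x1,y0,y1=roi;k[y0:y1,x0:x1]=255;m&=k
    n,l,s,ce=cv2.connectedComponentsWithStats(m)
    return [(s[i,4],ce[i].round(2).tolist(),s[i,:4].tolist()) for i in range(1,n) if s[i,4]>8],m
E
python3 - <<'E'
from h import *
t=pickle.load(open("top0.pkl","rb"));s=pickle.load(open("side0.pkl","rb"))
R={"top":(185,315,110,245),"side":(215,340,150,245)}
for n,c in(("top",t),("side",s)):
    for col,lo,hi in(("red",(0,150,60),(6,255,255)),("red2",(172,150,60),(180,255,255)),("yel",(24,150,100),(34,255,255)),("blue",(112,120,80),(125,255,255)),("brass",(12,90,60),(23,255,200))):
        print(n,col,blobs(c,lo,hi,R[n])[0])
c=t["color"][180:245,200:315];cv2.imwrite("pics/topz.png",cv2.resize(c,None,fx=6.5,fy=6.5,interpolation=cv2.INTER_CUBIC))
c=s["color"][175:245,215:335];cv2.imwrite("pics/sidez.png",cv2.resize(c,None,fx=6.5,fy=6.5,interpolation=cv2.INTER_CUBIC))
# disc base
E
```

```text
top red [(np.int32(59), [259.93, 221.88], [256, 218, 9, 9])]
top red2 []
top yel [(np.int32(23), [297.04, 208.39], [295, 206, 5, 6])]
top blue []
top brass [(np.int32(260), [290.82, 200.13], [280, 185, 23, 31]), (np.int32(275), [228.02, 218.29], [212, 208, 32, 22])]
side red [(np.int32(60), [251.4, 206.3], [248, 202, 8, 11])]
side red2 []
side yel [(np.int32(22), [285.05, 231.86], [283, 229, 5, 6])]
side blue []
side brass [(np.int32(170), [236.5, 199.91], [230, 189, 14, 23]), (np.int32(219), [286.64, 224.38], [272, 219, 31, 12])]
```

View pics/topz.png

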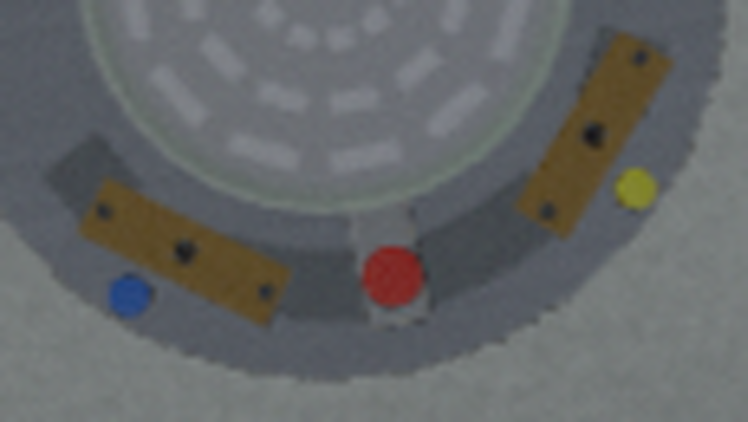

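View pics/sidez.png

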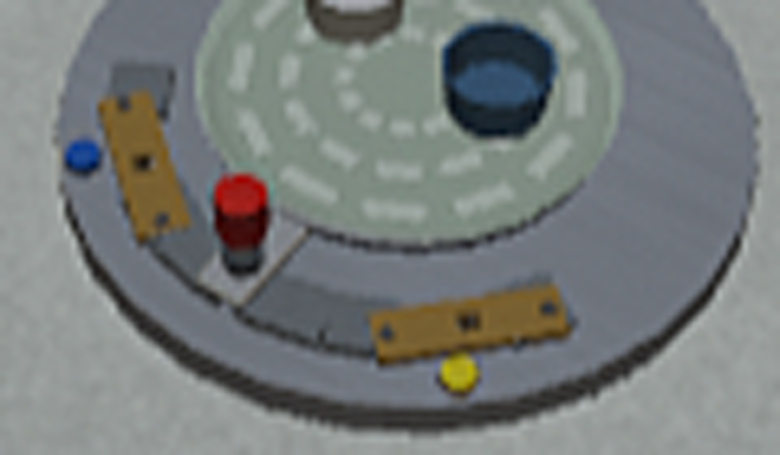

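Each brass plate shows a dark hole at its middle. At the yellow station it is near (291.0,200.2) in the top view and (286.9,224.0) in the side view.

```bash
python3 - <<'E'
from h import *
t=pickle.load(open("top0.pkl","rb"));s=pickle.load(open("side0.pkl","rb"))
np.set_printoptions(precision=1,suppress=True)
# hole centroid: darkness weighted
def hole(c,u,v,r=3):
    g=cv2.cvtColor(c["color"],cv2.COLOR_BGR2GRAY).astype(float);u,v=int(round(u)),int(round(v))
    p=g[v-r:v+r+1,u-r:u+r+1];w=np.clip(np.median(p)-8-p,0,None)
    # centre only
    Y,X=np.mgrid[-r:r+1,-r:r+1];w[(X**2+Y**2)>6]=0
    return u+(w*X).sum()/w.sum(),v+(w*Y).sum()/w.sum()
ht=hole(t,291,200.2);hs=hole(s,286.9,224)
bt=hole(t,200+184/6.5-.4,180+251/6.5-.4);bs=hole(s,215+142/6.5-.4,175+161/6.5-.4)
print("yhole",ht,hs,onz(t,*ht,35),onz(s,*hs,35),tri([t,s],[ht,hs]))
print("bhole",bt,bs,onz(t,*bt,35),onz(s,*bs,35),tri([t,s],[bt,bs]))
print("yflag",onz(t,297.04,208.39,37),onz(s,285.05,231.86,35))
# knob: 
print("knob tri",tri([t,s],[(259.93,221.88),(251.4,206.3)]),"top z108",onz(t,259.93,221.88,106))
# side top ellipse of knob center (241,193)/6.5
print("knob side top",onz(s,215+241/6.5-.4,175+192/6.5-.4,108))
# axis via base silhouette: segment in depth
for n,c in(("top",t),("side",s)):
    v,u=np.mgrid[0:384,0:512];z=c["range_z"].astype(float)
    P=np.stack([(u-c["cx"])/c["fx"]*z,(v-c["cy"])/c["fy"]*z,z],-1)@c["pose"][:3,:3].T+c["pose"][:3,3]
    m=((P[...,2]>14)&(P[...,2]<130)&(z>0)).astype(np.uint8)
    if n=="top": m[:, :180]=0;m[:,322:]=0;m[:100]=0;m[250:]=0
    else: m[:,:215]=0;m[:,340:]=0;m[:148]=0;m[250:]=0
    nb,l,st,ce=cv2.connectedComponentsWithStats(m);i=1+np.argmax(st[1:,4]);print(n,st[i])
    ct=max(cv2.findContours((l==i).astype(np.uint8),cv2.RETR_EXTERNAL,cv2.CHAIN_APPROX_NONE)[0],key=len)[:,0]
    Q=np.array([onz(c,a,b,27)[:2] for a,b in ct])
    from scipy.optimize import least_squares
    f=least_squares(lambda p:np.hypot(Q[:,0]-p[0],Q[:,1]-p[1])-p[2],[560,0,195],loss="soft_l1",f_scale=2)
    print("axis fit",f.x,np.abs(f.fun).mean())
    k=(l>0)&(P[...,2]>95)&(P[...,2]<112)
    print("range knob top z",np.median(P[k],0) if k.any() else None,k.sum())
    hb=(np.hypot(P[...,0]-f.x[0],P[...,1]-f.x[1])<80)&(P[...,2]>80); print("ramekin rims",P[hb].mean(0) if hb.any() else None)
E
```

```text
yhole (np.float64(290.8364312267658), np.float64(200.40520446096653)) (np.float64(286.6484848484848), np.float64(224.02121212121213)) [ 521.7 -123.3   35. ] [ 523.6 -126.6   35. ] [ 523.2 -124.6   33.2]
bhole (np.float64(227.9351851851852), np.float64(218.3564814814815)) (np.float64(236.3566176470588), np.float64(199.5735294117647)) [471.3  73.2  35. ] [471.6  70.3  35. ] [472.2  72.7  32.4]
yflag [ 496.3 -141.4   37. ] [ 496.8 -145.1   35. ]
knob tri [457.4 -25.1  94.7] top z108 [456.7 -24.5 106. ]
knob side top [457.6 -27.6 108. ]
top [  189   116   123   123 11782]
axis fit [602.9   1.8 192.2] 0.7451317487233287
range knob top z [456.3 -24.7 107.9] 66
ramekin rims [626.3  -8.3  88.7]
side [ 224  156  108   85 7062]
axis fit [599.3  -5.6 193.8] 1.5455989886966426
range knob top z [453.4 -31.5 106.4] 61
ramekin rims [621.9 -15.1  86.8]
```

```bash
python3 - <<'E'
from cell import manip
import numpy as np
from scipy.spatial.transform import Rotation as Ro
s=manip.read_state();R=Ro.from_euler("xyz",s["eef_rot"]).as_matrix();print(R.round(4),s["eef_pos"])
y=np.degrees(np.arctan2(R[1,1],R[0,1]));print("tool y yaw",y,"turn to 100.2:",[ (100.2-y+k) for k in(-360,-180,0,180)])
E
```

```text
[[-4.000e-04  3.343e-01  9.425e-01]
 [-1.000e-03  9.425e-01 -3.343e-01]
 [-1.000e+00 -1.000e-03 -1.000e-04]] [183.72895142 518.1369473  186.2439392 ]
tool y yaw 70.47156917198787 turn to 100.2: [np.float64(-330.27156917198784), np.float64(-150.27156917198786), np.float64(29.728430828012137), np.float64(209.72843082801214)]
```

Call:
jog_arm(
  series=[0, 0, -0.175, 0.018, -0.036, 0, 1, 0, 0, -0.35, 0.036, -0.072, 0, 1, 0, 0, -0.525, 0.055, -0.109, 0, 1, 0, 0, -0.7, 0.073, -0.145, 0, 1, 0, 0, -0.875, 0.091, -0.181, 0, 1, 0, 0, -1.05, 0.109, -0.218, 0, 1, 0, 0, -1.225, 0.127, -0.254, 0, 1, 0, 0, -1.4, 0.146, -0.29, 0, 1, 0, 0, -1.575, 0.164, -0.326, 0, 1, 0, 0, -1.75, 0.182, -0.363, 0, 1, 0, 0, -1.925, 0.2, -0.399, 0, 1, 0, 0, -2.1, 0.218, -0.435, 0, 1, 0, 0, -2.275, 0.237, -0.471, 0, 1, 0, 0, -2.45, 0.255, -0.508, 0, 1, 0, 0, -2.623, 0.273, -0.544, 0, 1, 0, 0, -2.623, 0.273, -0.544, -0.02, 1, 0, 0, -2.623, 0.273, -0.544, -0.04, 1, 0, 0, -2.623, 0.273, -0.544, -0.04, 1, 0, 0, -2.623, 0.273, -0.544, -0.04, 1],
  squeeze=40,
)

```text
clock: 2.48
eef_pos: [457.1, -25.6, 147.4]
eef_rot: [2.808, 1.57, -0.156]
wrist_force: [-0.2, -0.0, 0.6]
finger_gap: 93.6
```

```bash
python3 - <<'E'
from cell import manip
import cv2,pickle
for n in("top","side"):
    c=manip.camera(n); pickle.dump(c,open(f"{n}1.pkl","wb"))
    cv2.imwrite(f"pics/{n}1.png",cv2.resize(c["color"][90:260,170:350],None,fx=3.2,fy=3.2))
E
```

```text
(no output)
```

View pics/side1.png

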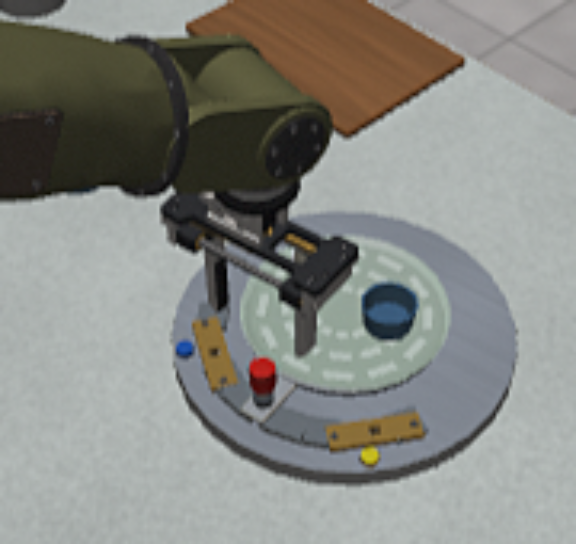

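The side view shows the open jaws straddling the red knob, above it and tangential to the circle. Next I'll descend and close.

Call:
jog_arm(
  series=[0, 0, 0, 0, 0, -0.02, 0.3, 0, 0, 0, 0, 0, -0.04, 0.1, 0, 0, 0, 0, 0, -0.052, 0, 0, 0, 0, 0, 0, -0.052, 0, 0, 0, 0, 0, 0, -0.052, 0],
)

```text
clock: 3.2
eef_pos: [457.2, -25.7, 95.5]
eef_rot: [2.84, 1.57, -0.124]
wrist_force: [-1.3, -0.2, -0.5]
finger_gap: 48.5
```

Call:
jog_arm(
  series=[0, 0, 0, 0, 0, 0, -0.2, 0, 0, 0, 0, 0, 0, -0.3, 0, 0, 0, 0, 0, 0, -0.4, 0, 0, 0, 0, 0, 0, -0.5, 0, 0, 0, 0, 0, 0, -0.6, 0, 0, 0, 0, 0, 0, -0.6, 0, 0, 0, 0, 0, 0, -0.6],
  squeeze=40,
)

```text
clock: 4.08
eef_pos: [456.8, -25.7, 94.7]
eef_rot: [-0.381, 1.571, 2.938]
wrist_force: [-0.5, 0.2, 0.9]
finger_gap: 18.8
```

The fingers closed to 18.8 mm, the commanded gap, so they are not holding the 28 mm knob. I'll look.

```bash
python3 - <<'E'
from cell import manip
import cv2,pickle
for n in("top","side"):
    c=manip.camera(n); pickle.dump(c,open(f"{n}2.pkl","wb"))
    cv2.imwrite(f"pics/{n}2.png",cv2.resize(c["color"][150:250,190:330],None,fx=5,fy=5,interpolation=cv2.INTER_CUBIC))
print(manip.read_state())
E
```

```text
{'clock': 4.175, 'joints': array([-1.36154917e-01,  2.00738343e-01,  1.87646117e+00, -8.65980992e-06,
        1.06446888e+00,  1.25689968e+00]), 'qd': array([ 0.00038841,  0.00081765,  0.00051909,  0.00110218, -0.00030965,
       -0.00069074]), 'effort': array([ 2.38586181e-04, -4.31098187e+01, -3.10452962e+01,  3.32661741e-02,
       -6.53079059e-02, -1.32571236e-05]), 'eef_pos': array([456.80589091, -25.6438979 ,  94.72691142]), 'eef_rot': array([-0.21423667,  1.57072021,  3.10510192]), 'wrist_force': array([-0.62420822, -0.58674115, -0.4620492 ]), 'moment': array([-0.02583673,  0.08518581,  0.05482422]), 'finger_gap': 18.64343440879738}
```

View pics/side2.png

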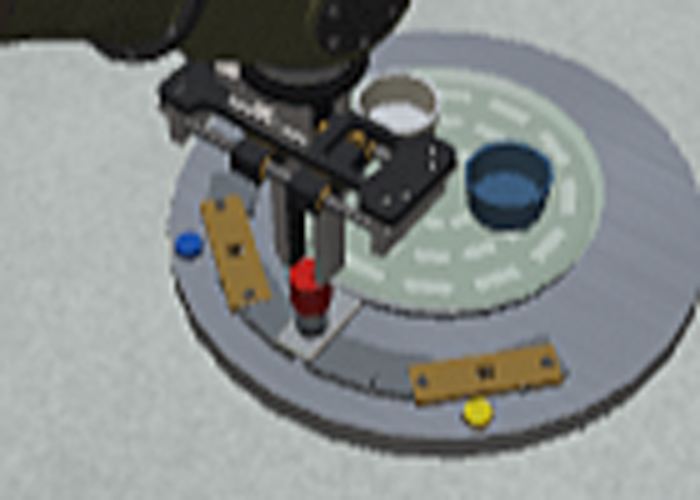

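View pics/top2.png

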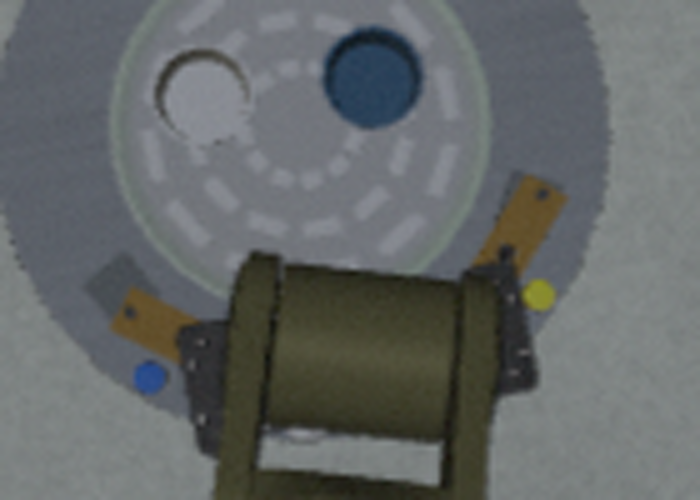

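```bash
python3 - <<'E'
from h import *
np.set_printoptions(precision=1,suppress=True)
s=pickle.load(open("side2.pkl","rb"))
def proj(c,p):
    q=np.linalg.inv(c["pose"])@np.r_[p,1];return (c["cx"]+c["fx"]*q[0]/q[2],c["cy"]+c["fy"]*q[1]/q[2])
t=np.array([456.8,-25.6,94.7]);ty=np.array([np.cos(np.radians(100.2)),np.sin(np.radians(100.2)),0])
for nm,p in(("tcp",t),("tipL",t+ty*9.3-[0,0,19]),("tipR",t-ty*9.3-[0,0,19]),("knobtop",[457,-25.5,108])):
    u,v=proj(s,p);print(nm,u,v,"zoomed",(u-190)*5,(v-150)*5)
z=s["range_z"].astype(float)
for zu,zv in((285,250),(330,230),(330,255),(330,275),(308,272),(308,300),(322,240),(290,235),(340,235)):
    u,v=round(190+zu/5),round(150+zv/5);o,d=ray(s,u,v);print(zu,zv,o+d*z[v,u],s["color"][v,u])
E
```

```text
tcp 251.16802707645797 206.50089695114704 zoomed 305.8401353822899 282.50448475573523
tipL 249.0767763728012 208.8062989281086 zoomed 295.38388186400596 294.031494640543
tipR 253.53576670042918 211.40877119337605 zoomed 317.6788335021459 307.0438559668803
knobtop 251.0986283920749 203.8792155391336 zoomed 305.49314196037443 269.39607769566805
285 250 [444.6 -20.5 133.6] [63 64 66]
330 230 [456.4 -50.8 169.3] [66 69 70]
330 255 [455.9 -50.8 145.6] [66 69 71]
330 275 [456.2 -50.1 124.8] [106 107 104]
308 272 [458.8 -27.9 108. ] [ 31  35 157]
308 300 [447.1 -40.4  98.2] [18 18 77]
322 240 [448.1 -50.5 166.3] [73 75 76]
290 235 [450.7 -18.9 142.1] [12  8 10]
340 235 [464.2 -51.3 158.7] [53 51 56]
```

```bash
python3 - <<'E'
from h import *
np.set_printoptions(precision=1,suppress=True)
for f,zt in(("side1",147.4),("side2",94.7),("top1",147.4),("top2",94.7)):
    c=pickle.load(open(f+".pkl","rb"));z=c["range_z"].astype(float)
    v,u=np.mgrid[0:384,0:512]
    P=np.stack([(u-c["cx"])/c["fx"]*z,(v-c["cy"])/c["fy"]*z,z],-1)@c["pose"][:3,:3].T+c["pose"][:3,3]
    m=(np.hypot(P[...,0]-457,P[...,1]+25.6)<70)&(P[...,2]>66)&(z>0)
    hsv=cv2.cvtColor(c["color"],cv2.COLOR_BGR2HSV);m&=~((hsv[...,1]>140)&((hsv[...,0]<8)|(hsv[...,0]>170)))
    Q=P[m];
    if len(Q): i=np.argsort(Q[:,2])[:14];print(f,zt,"n",m.sum());print(Q[i])
E
```

```text
side1 147.4 n 2261
[[451.5 -34.6  67.8]
 [450.3 -41.1  80.2]
 [442.8 -34.7  80.9]
 [445.1 -37.1  81.1]
 [443.1 -29.6  81.3]
 [443.3 -24.4  81.6]
 [446.4 -40.6  83.2]
 [458.7 -41.8  84.1]
 [442.6 -25.5  88.6]
 [441.8  17.5 167.2]
 [451.8  19.2 167.7]
 [445.9  17.1 169.1]
 [456.1 -78.1 169.2]
 [438.4  18.1 169.3]]
side2 94.7 n 2071
[[450.9 -35.3  68.9]
 [449.  -37.6  78.1]
 [446.6 -35.4  78.3]
 [443.3 -34.2  80. ]
 [460.5 -39.8  80.7]
 [443.2 -29.5  81.1]
 [449.6 -41.9  81.7]
 [443.  -24.9  82.3]
 [442.3 -25.9  89.1]
 [454.5 -42.1 108.9]
 [460.9 -16.2 116.4]
 [444.6 -15.  118.7]
 [443.4 -21.2 120.1]
 [448.7 -44.  120.7]]
top1 147.4 n 2372
[[513.2 -66.1  66.9]
 [415.2  16.2 270. ]
 [420.3  15.9 279. ]
 [417.9  15.9 279.7]
 [499.4 -75.4 282.5]
 [420.6  23.2 284. ]
 [499.1 -77.6 286.4]
 [420.5  18.2 286.4]
 [499.  -80.1 286.7]
 [496.5 -80.  286.7]
 [496.6 -77.5 286.7]
 [415.7  18.3 286.7]
 [418.2  20.7 286.8]
 [423.1  23.  286.9]]
top2 94.7 n 2249
[[419.4  19.8 226.1]
 [419.4  22.4 226.4]
 [421.9  17.  228.3]
 [422.   19.6 228.5]
 [422.1  22.1 231.8]
 [496.4 -80.3 246.3]
 [425.   21.5 250.1]
 [466.2  43.5 251.1]
 [427.5  21.4 252.1]
 [456.   43.6 252.5]
 [453.4  43.7 252.6]
 [463.6  43.5 252.7]
 [468.7  43.3 253.3]
 [430.1  21.3 253.9]]
```

```bash
python3 - <<'E'
import pickle,cv2
c=pickle.load(open("side2.pkl","rb"))
cv2.imwrite("pics/side2z.png",cv2.resize(c["color"][175:225,225:285],None,fx=12,fy=12,interpolation=cv2.INTER_NEAREST))
E
```

```text
(no output)
```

View pics/side2z.png

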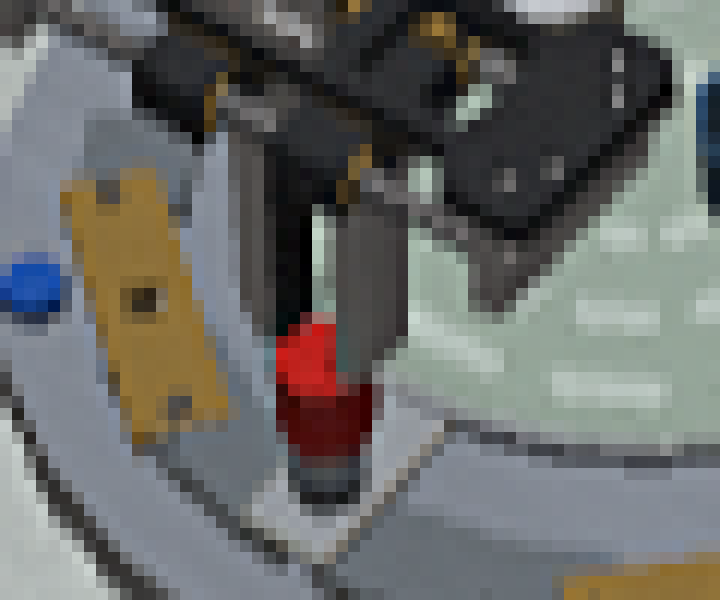

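The side depth puts the fingertips at z of about 117 with the TCP reading 94.7. On the first look it was 167 against 147. So the real fingertips sit about 41 mm higher than the stated tool frame implies, and the jaws closed above the 108 mm knob top. I'll reopen, go down about 40 mm and check again.

Call:
jog_arm(
  series=[0, 0, 0, 0, 0, 0, 0.1, 0, 0, 0, 0, 0, 0, 0.1, 0, 0, 0, 0, 0, 0, 0.1, 0, 0, 0, 0, 0, -0.015, 0.1, 0, 0, 0, 0, 0, -0.03, 0.1, 0, 0, 0, 0, 0, -0.03, 0.1],
)

```text
clock: 4.92
eef_pos: [455.9, -25.5, 63.1]
eef_rot: [-0.31, 1.568, 3.009]
wrist_force: [0.5, 1.2, -0.8]
finger_gap: 51.4
```

```bash
cat > tips.py <<'E'
from h import *
from cell import manip
import sys
np.set_printoptions(precision=1,suppress=True)
f=sys.argv[1];c=manip.camera("side");pickle.dump(c,open(f+".pkl","wb"))
s=manip.read_state();print(s["clock"],s["eef_pos"],s["wrist_force"],s["moment"],s["finger_gap"])
cv2.imwrite(f"pics/{f}.png",cv2.resize(c["color"][165:240,225:315],None,fx=8,fy=8,interpolation=cv2.INTER_CUBIC))
z=c["range_z"].astype(float);v,u=np.mgrid[0:384,0:512]
P=np.stack([(u-c["cx"])/c["fx"]*z,(v-c["cy"])/c["fy"]*z,z],-1)@c["pose"][:3,:3].T+c["pose"][:3,3]
h=cv2.cvtColor(c["color"],cv2.COLOR_BGR2HSV);red=(h[...,1]>140)&((h[...,0]<8)|(h[...,0]>170))
x,y=s["eef_pos"][:2];near=(np.hypot(P[...,0]-x,P[...,1]-y)<60)&(z>0)
r=P[red&near&(P[...,2]>70)];
if len(r): print("red z max,90%",r[:,2].max(),np.percentile(r[:,2],90),"n",len(r))
k=red&near; q=P[near&~red&(P[...,2]>72)];print(q[np.argsort(q[:,2])[:25]].T)
E
python3 tips.py side3
```

```text
4.975 [456.4 -25.6  64. ] [ 0.5 -0.1  0.3] [-0.   0.1 -0. ] 51.33836921000101
red z max,90% 114.29440026586758 109.97649692195556 n 78
[[445.4 451.2 443.6 443.2 444.3 452.9 459.3 446.6 454.6 449.3 444.9 443.4
  439.8 440.1 440.2 449.3 444.  451.5 451.1 440.4 452.8 452.3 444.9 467.7
  439.5]
 [-26.8 -40.1 -33.8 -24.6 -38.1 -57.6 -41.1 -40.4  -2.1  -3.1 -22.9  -4.8
   -4.    1.3   6.3  -3.3  -4.4 -59.2 -64.4   1.4  -4.6 -67.9  -3.6 -65.7
   -4.7]
 [ 76.7  78.6  79.4  81.9  82.8  82.8  82.9  82.9  83.4  83.5  84.1  84.8
   87.2  87.5  88.2  89.   89.2  90.7  90.7  92.3  92.4  92.9  93.   93.1
   93.3]]
```

View pics/side3.png

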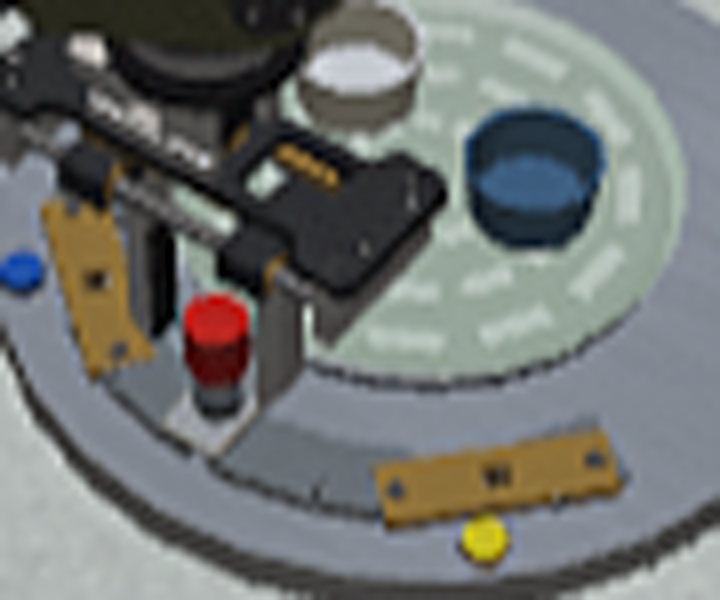

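Side view now: the tips straddle the knob at z of about 83 with the TCP reading 64, so I'll go 6 mm lower and close.

Call:
jog_arm(
  series=[0, 0, 0, 0, 0, -0.006, 0.1, 0, 0, 0, 0, 0, -0.006, -0.1, 0, 0, 0, 0, 0, -0.006, -0.2, 0, 0, 0, 0, 0, -0.006, -0.3, 0, 0, 0, 0, 0, -0.006, -0.4, 0, 0, 0, 0, 0, -0.006, -0.5, 0, 0, 0, 0, 0, -0.006, -0.6, 0, 0, 0, 0, 0, -0.006, -0.6, 0, 0, 0, 0, 0, -0.006, -0.6],
  squeeze=40,
)

```text
clock: 6.1
eef_pos: [456.9, -25.6, 58.8]
eef_rot: [3.123, 1.571, 0.16]
wrist_force: [-1.3, 0.2, 2.8]
finger_gap: 27.1
```

```bash
python3 tips.py side4 | head -3
```

```text
6.15 [456.8 -25.6  58.8] [-1.8  1.   3.7] [0.2 0.3 0. ] 27.41136227895861
red z max,90% 111.95010036248595 110.23340705429393 n 61
[[447.5 444.7 445.9 449.9 443.1 450.1 451.8 444.6 446.9 443.  441.5 445.
```

View pics/side4.png

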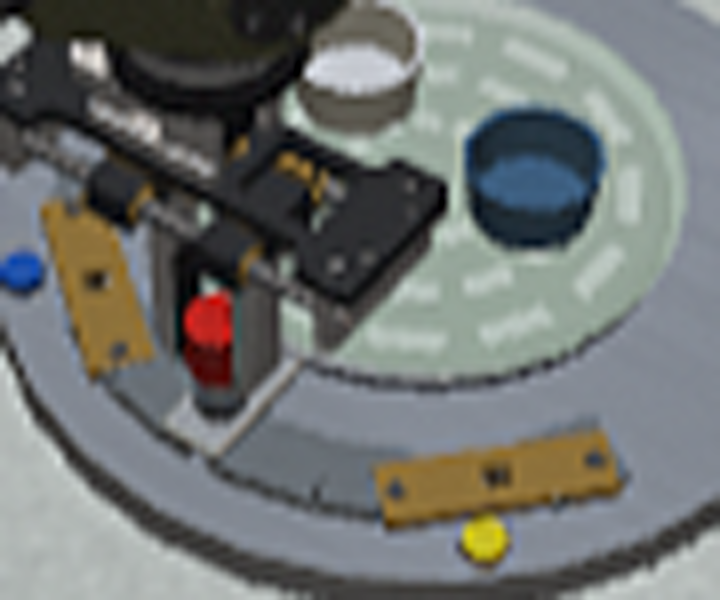

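The knob is gripped with a 27 mm gap. Now I'll lift it gently by 11 mm.

Call:
jog_arm(
  series=[0, 0, 0, 0, 0, 0.003, -0.6, 0, 0, 0, 0, 0, 0.006, -0.6, 0, 0, 0, 0, 0, 0.009, -0.6, 0, 0, 0, 0, 0, 0.011, -0.6, 0, 0, 0, 0, 0, 0.011, -0.6, 0, 0, 0, 0, 0, 0.011, -0.6],
)

```text
clock: 6.9
eef_pos: [456.8, -25.6, 69.6]
eef_rot: [-2.515, 1.571, 0.804]
wrist_force: [5.0, 0.8, -9.9]
finger_gap: 27.4
```

```bash
python3 tips.py side5 | head -3
```

```text
6.95 [456.8 -25.6  69.6] [  5.4   1.5 -10.4] [ 0.2 -0.9  0. ] 27.24372125829915
red z max,90% 124.72035959145535 119.98447169550056 n 63
[[457.1 451.9 454.1 448.3 451.2 443.8 446.1 450.7 447.1 446.1 450.9 443.6
```

View pics/side5.png

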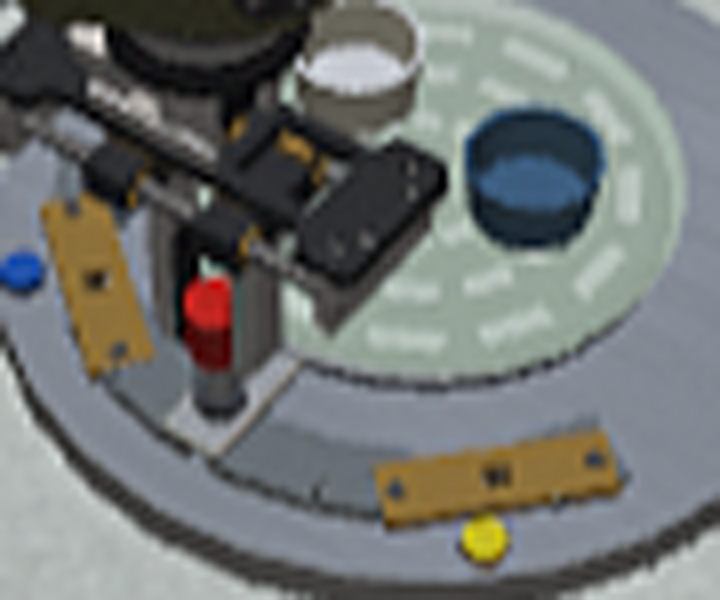

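Plunger is lifted about 10.8 mm, with Fz of -10 N as expected from the spring. Next I'll compute the arc.

```bash
python3 - <<'E'
import numpy as np
a=np.radians(10.2)
for th in [0.01,0.03,.06,.09,.12,.15,.18,.21,.24,.27,.30,.33,.36,.38,.40]:
    d=-150*np.array([np.cos(a+th)-np.cos(a),np.sin(a+th)-np.sin(a)])
    print(f"0,0,{th},{d[0]/1e3:.4f},{d[1]/1e3:.4f},0,-0.6,")
E
```

```text
0,0,0.01,0.0003,-0.0015,0,-0.6,
0,0,0.03,0.0009,-0.0044,0,-0.6,
0,0,0.06,0.0019,-0.0088,0,-0.6,
0,0,0.09,0.0030,-0.0132,0,-0.6,
0,0,0.12,0.0042,-0.0175,0,-0.6,
0,0,0.15,0.0056,-0.0218,0,-0.6,
0,0,0.18,0.0071,-0.0260,0,-0.6,
0,0,0.21,0.0088,-0.0302,0,-0.6,
0,0,0.24,0.0105,-0.0343,0,-0.6,
0,0,0.27,0.0124,-0.0384,0,-0.6,
0,0,0.3,0.0144,-0.0424,0,-0.6,
0,0,0.33,0.0166,-0.0464,0,-0.6,
0,0,0.36,0.0188,-0.0503,0,-0.6,
0,0,0.38,0.0204,-0.0529,0,-0.6,
0,0,0.4,0.0220,-0.0554,0,-0.6,
```

Call:
jog_arm(
  series=[0, 0, 0.01, 0.0003, -0.0015, 0, -0.6, 0, 0, 0.03, 0.0009, -0.0044, 0, -0.6, 0, 0, 0.06, 0.0019, -0.0088, 0, -0.6, 0, 0, 0.09, 0.003, -0.0132, 0, -0.6, 0, 0, 0.12, 0.0042, -0.0175, 0, -0.6, 0, 0, 0.15, 0.0056, -0.0218, 0, -0.6, 0, 0, 0.18, 0.0071, -0.026, 0, -0.6, 0, 0, 0.21, 0.0088, -0.0302, 0, -0.6, 0, 0, 0.24, 0.0105, -0.0343, 0, -0.6, 0, 0, 0.27, 0.0124, -0.0384, 0, -0.6, 0, 0, 0.3, 0.0144, -0.0424, 0, -0.6, 0, 0, 0.33, 0.0166, -0.0464, 0, -0.6, 0, 0, 0.36, 0.0188, -0.0503, 0, -0.6, 0, 0, 0.38, 0.0204, -0.0529, 0, -0.6, 0, 0, 0.4, 0.022, -0.0554, 0, -0.6, 0, 0, 0.4, 0.022, -0.0554, 0, -0.6],
)

```text
clock: 8.95
eef_pos: [479.1, -80.7, 69.6]
eef_rot: [-2.669, 1.57, 1.051]
wrist_force: [7.1, 2.6, -10.1]
finger_gap: 27.3
```

```bash
python3 tips.py side6 | head -3; python3 -c "
from cell import manip;import cv2,pickle
c=manip.camera('top');pickle.dump(c,open('top6.pkl','wb'));cv2.imwrite('pics/top6.png',cv2.resize(c['color'][110:250,185:325],None,fx=4,fy=4))"
```

```text
9.0 [479.1 -80.7  69.6] [ 6.6  1.9 -9.9] [ 0.5 -1.1 -0. ] 27.424177529401923
red z max,90% 121.67854772025248 120.1081541223662 n 78
[[ 472.9  480.2  477.5  472.2  474.   480.7  474.5  461.2  463.3  465.2
```

View pics/side6.png

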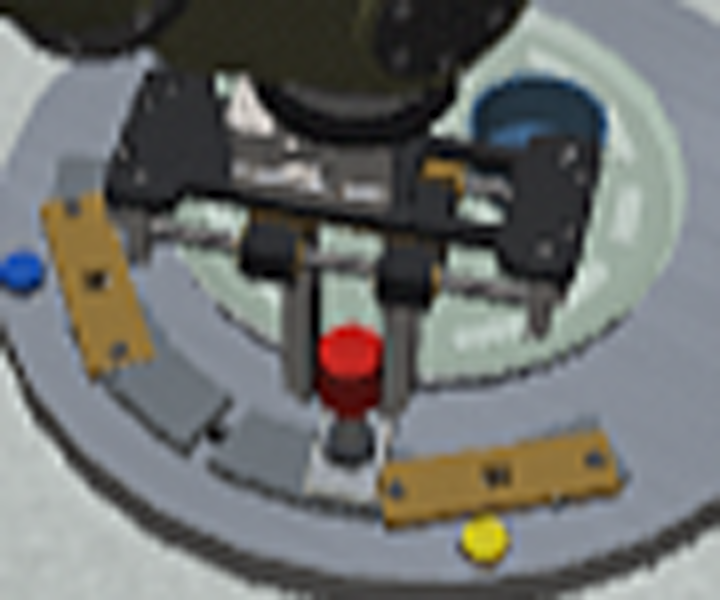

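View pics/top6.png

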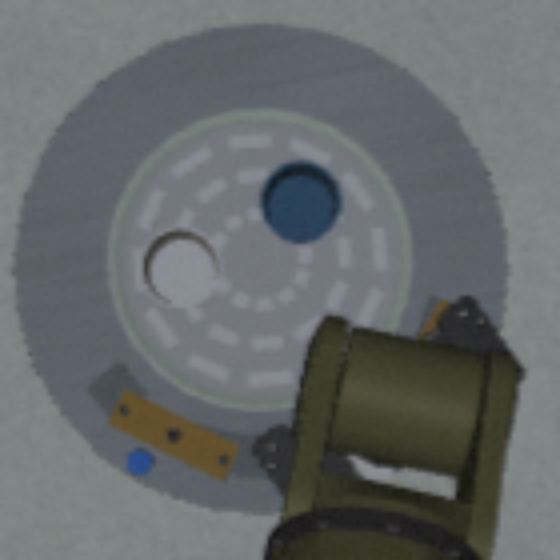

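Knob and turntable moved together, the ramekins ride along, and forces are steady. I'll go on to θ=0.79, just short of the hole I expect at about 0.815.

```bash
python3 - <<'E'
import numpy as np
a=np.radians(10.2)+.4
for th in [0.01,0.03,.06,.09,.12,.15,.18,.21,.24,.27,.30,.33,.36,.38,.39]:
    d=-150*np.array([np.cos(a+th)-np.cos(a),np.sin(a+th)-np.sin(a)])
    print(f"0,0,{th},{d[0]/1e3:.4f},{d[1]/1e3:.4f},0,-0.6,")
a+=.39;print("tangent",np.sin(a),-np.cos(a))
E
```

```text
0,0,0.01,0.0008,-0.0013,0,-0.6,
0,0,0.03,0.0025,-0.0037,0,-0.6,
0,0,0.06,0.0051,-0.0074,0,-0.6,
0,0,0.09,0.0079,-0.0110,0,-0.6,
0,0,0.12,0.0107,-0.0145,0,-0.6,
0,0,0.15,0.0137,-0.0179,0,-0.6,
0,0,0.18,0.0167,-0.0212,0,-0.6,
0,0,0.21,0.0198,-0.0244,0,-0.6,
0,0,0.24,0.0231,-0.0275,0,-0.6,
0,0,0.27,0.0264,-0.0305,0,-0.6,
0,0,0.3,0.0298,-0.0335,0,-0.6,
0,0,0.33,0.0333,-0.0363,0,-0.6,
0,0,0.36,0.0369,-0.0390,0,-0.6,
0,0,0.38,0.0394,-0.0408,0,-0.6,
0,0,0.39,0.0406,-0.0416,0,-0.6,
tangent 0.8237668357674195 -0.5669287435734172
```

Call:
jog_arm(
  series=[0, 0, 0.01, 0.0008, -0.0013, 0, -0.6, 0, 0, 0.03, 0.0025, -0.0037, 0, -0.6, 0, 0, 0.06, 0.0051, -0.0074, 0, -0.6, 0, 0, 0.09, 0.0079, -0.011, 0, -0.6, 0, 0, 0.12, 0.0107, -0.0145, 0, -0.6, 0, 0, 0.15, 0.0137, -0.0179, 0, -0.6, 0, 0, 0.18, 0.0167, -0.0212, 0, -0.6, 0, 0, 0.21, 0.0198, -0.0244, 0, -0.6, 0, 0, 0.24, 0.0231, -0.0275, 0, -0.6, 0, 0, 0.27, 0.0264, -0.0305, 0, -0.6, 0, 0, 0.3, 0.0298, -0.0335, 0, -0.6, 0, 0, 0.33, 0.0333, -0.0363, 0, -0.6, 0, 0, 0.36, 0.0369, -0.039, 0, -0.6, 0, 0, 0.38, 0.0394, -0.0408, 0, -0.6, 0, 0, 0.39, 0.0406, -0.0416, 0, -0.6, 0, 0, 0.39, 0.0406, -0.0416, 0, -0.6, 0, 0, 0.39, 0.0406, -0.0416, -0.0015, -0.6, 0, 0, 0.39, 0.0406, -0.0416, -0.0025, -0.6, 0, 0, 0.39, 0.0406, -0.0416, -0.0025, -0.6],
)

```text
clock: 11.42
eef_pos: [519.3, -121.8, 66.8]
eef_rot: [-2.161, 1.569, 1.948]
wrist_force: [5.0, 6.3, -8.7]
finger_gap: 27.5
```

```bash
python3 tips.py side7 | head -3
```

```text
11.475 [ 519.3 -121.8   66.8] [ 5.6  6.2 -9. ] [ 1.1 -0.9 -0.1] 26.87128683563844
red z max,90% 119.19425875982779 117.27215354304026 n 77
[[ 513.4  516.2  513.8  514.9  506.1  524.8  519.3  507.1  526.7  511.5
```

View pics/side7.png

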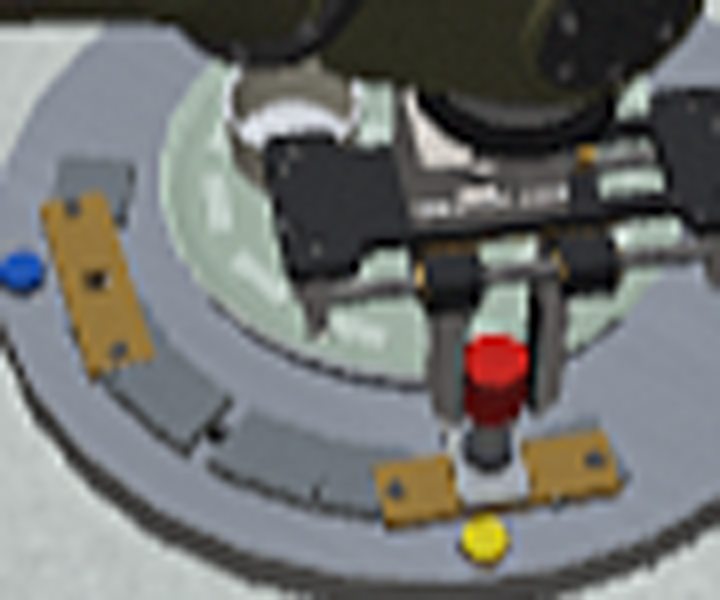

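Call:
jog_arm(
  series=[0, 0, 0, 0.0006, 0.0008, -0.0005, -0.6, 0, 0, 0, 0.0006, 0.0008, -0.001, -0.6, 0, 0, 0, 0.0006, 0.0008, -0.001, -0.6],
)

```text
clock: 11.85
eef_pos: [519.6, -121.8, 66.0]
eef_rot: [-1.176, 1.57, 2.933]
wrist_force: [-1.3, -0.3, -8.3]
finger_gap: 27.3
```

Call:
jog_arm(
  series=[0, 0, 0, 0, 0, -0.0003, -0.6, 0, 0, 0, 0, 0, -0.0003, -0.6, 0, 0, 0, 0, 0, -0.0003, -0.6],
)

```text
clock: 12.22
eef_pos: [519.8, -121.9, 65.9]
eef_rot: [-0.771, 1.57, -2.945]
wrist_force: [-2.9, -0.0, -7.7]
finger_gap: 27.3
```

Call:
jog_arm(
  series=[0, 0, 0, 0, 0, -0.0003, -0.6, 0, 0, 0, 0, 0, -0.0003, -0.6, 0, 0, 0, 0, 0, -0.0003, -0.6],
)

```text
clock: 12.6
eef_pos: [519.9, -122.0, 65.7]
eef_rot: [-0.235, 1.571, -2.409]
wrist_force: [-4.9, -2.0, -4.9]
finger_gap: 27.1
```

Contact: Fz eased from about -8 N to -5 N at a lift of about 6.9 mm. I'll press lightly and feel along the circle.

Call:
jog_arm(
  series=[0, 0, 0.003, 0.0004, -0.0003, -0.0002, -0.6, 0, 0, 0.007, 0.0008, -0.0006, -0.0003, -0.6, 0, 0, 0.01, 0.0012, -0.0009, -0.0003, -0.6, 0, 0, 0.01, 0.0012, -0.0009, -0.0003, -0.6],
)

```text
clock: 13.1
eef_pos: [521.3, -122.8, 65.3]
eef_rot: [0.997, 1.571, -1.167]
wrist_force: [-3.8, -3.4, -5.9]
finger_gap: 27.4
```

Call:
jog_arm(
  series=[0, 0, 0.003, 0.0004, -0.0003, 0, -0.6, 0, 0, 0.007, 0.0008, -0.0006, 0, -0.6, 0, 0, 0.007, 0.0008, -0.0006, 0, -0.6],
)

```text
clock: 13.48
eef_pos: [522.1, -123.4, 65.2]
eef_rot: [0.449, 1.571, -1.707]
wrist_force: [-2.5, -3.2, -8.6]
finger_gap: 27.3
```

Call:
jog_arm(
  series=[0, 0, 0.003, 0.0004, -0.0003, 0, -0.6, 0, 0, 0.007, 0.0008, -0.0006, 0, -0.6, 0, 0, 0.007, 0.0008, -0.0006, 0, -0.6],
)

```text
clock: 13.85
eef_pos: [522.9, -123.9, 65.3]
eef_rot: [2.213, 1.571, 0.063]
wrist_force: [-1.7, -2.2, -9.1]
finger_gap: 27.7
```

Fz is back to the free spring force at a lift of about 6.4 mm, at θ of about 0.814 where the camera put the hole. So the pin is over the hole, and I'll ease it down.

Call:
jog_arm(
  series=[0, 0, 0, 0, 0, -0.0004, -0.6, 0, 0, 0, 0, 0, -0.0008, -0.6, 0, 0, 0, 0, 0, -0.0008, -0.6],
)

```text
clock: 14.22
eef_pos: [522.9, -123.9, 64.5]
eef_rot: [2.046, 1.571, -0.104]
wrist_force: [-1.2, -1.2, -8.0]
finger_gap: 27.3
```

Call:
jog_arm(
  series=[0, 0, 0, 0, 0, -0.0004, -0.6, 0, 0, 0, 0, 0, -0.0008, -0.6, 0, 0, 0, 0, 0, -0.0008, -0.6],
)

```text
clock: 14.6
eef_pos: [522.9, -124.0, 63.8]
eef_rot: [1.855, 1.571, -0.295]
wrist_force: [-1.9, -1.0, -8.7]
finger_gap: 27.3
```

Free descent, so the pin is in the hole. I'll continue down to about 0.3 mm above home, at z of about 59.

Call:
jog_arm(
  series=[0, 0, 0, 0, 0, -0.0007, -0.6, 0, 0, 0, 0, 0, -0.0014, -0.6, 0, 0, 0, 0, 0, -0.0021, -0.6, 0, 0, 0, 0, 0, -0.0028, -0.6, 0, 0, 0, 0, 0, -0.0035, -0.6, 0, 0, 0, 0, 0, -0.004, -0.6, 0, 0, 0, 0, 0, -0.004, -0.6],
)

```text
clock: 15.48
eef_pos: [522.9, -124.0, 59.8]
eef_rot: [1.97, 1.571, -0.18]
wrist_force: [-1.3, -2.7, -6.9]
finger_gap: 27.1
```

Call:
jog_arm(
  series=[0, 0, 0, 0, 0, -0.0004, -0.6, 0, 0, 0, 0, 0, -0.0007, -0.6, 0, 0, 0, 0, 0, -0.0007, -0.6],
)

```text
clock: 15.85
eef_pos: [522.8, -124.0, 59.1]
eef_rot: [1.26, 1.571, -0.889]
wrist_force: [-1.3, -2.1, -7.0]
finger_gap: 27.2
```

Call:
jog_arm(
  series=[0, 0, 0, 0, 0, -0.0003, -0.6, 0, 0, 0, 0, 0, -0.0004, -0.6, 0, 0, 0, 0, 0, -0.0004, -0.6],
)

```text
clock: 16.23
eef_pos: [522.9, -124.0, 58.9]
eef_rot: [1.647, 1.57, -0.503]
wrist_force: [-3.2, -3.5, 1.0]
finger_gap: 27.7
```

Call:
jog_arm(
  series=[0, 0, 0, 0, 0, 0, -0.35, 0, 0, 0, 0, 0, 0, -0.2, 0, 0, 0, 0, 0, 0, -0.1, 0, 0, 0, 0, 0, 0, 0.1, 0, 0, 0, 0, 0, 0, 0.1, 0, 0, 0, 0, 0, 0.01, 0.2, 0, 0, 0, 0, 0, 0.03, 0.2, 0, 0, 0, 0, 0, 0.06, 0.2, 0, 0, 0, 0, 0, 0.11, 0.2, 0, 0, 0, 0, 0, 0.15, 0.2, 0, 0, 0, -0.05, 0, 0.15, 0.2, 0, 0, 0, -0.1, 0.03, 0.15, 0.2, 0, 0, 0, -0.14, 0.07, 0.15, 0.2, 0, 0, 0, -0.16, 0.12, 0.15, 0.2, 0, 0, 0, -0.18, 0.17, 0.15, 0.2, 0, 0, 0, -0.19, 0.22, 0.15, 0.2, 0, 0, 0, -0.2, 0.27, 0.15, 0.2, 0, 0, 0, -0.2, 0.27, 0.15, 0.2],
)

```text
clock: 18.48
eef_pos: [322.0, 148.4, 209.3]
eef_rot: [2.749, 1.57, 0.604]
wrist_force: [0.4, -0.8, 0.1]
finger_gap: 56.4
```

```bash
python3 - <<'E'
from h import *
from cell import manip
np.set_printoptions(precision=1,suppress=True)
C={}
for n in("top","side"):
    c=C[n]=manip.camera(n);pickle.dump(c,open(n+"9.pkl","wb"))
    x0,x1,y0,y1=(185,325,110,250) if n=="top" else (215,340,150,245)
    cv2.imwrite(f"pics/{n}9.png",cv2.resize(c["color"][y0:y1,x0:x1],None,fx=5,fy=5,interpolation=cv2.INTER_CUBIC))
    cv2.imwrite(f"pics/{n}9full.png",c["color"])
R={"top":(185,315,110,245),"side":(215,340,150,245)}
uv={}
for n in C:
    b=[q for q in blobs(C[n],(0,150,60),(6,255,255),R[n])[0]];uv[n]=max(b)[1];print(n,b)
print("knob tri",tri([C["top"],C["side"]],[uv["top"],uv["side"]]))
c=C["side"];z=c["range_z"].astype(float);v,u=np.mgrid[0:384,0:512]
P=np.stack([(u-c["cx"])/c["fx"]*z,(v-c["cy"])/c["fy"]*z,z],-1)@c["pose"][:3,:3].T+c["pose"][:3,3]
for f in("side0","side9"):
  c=pickle.load(open(f+".pkl","rb"));z=c["range_z"].astype(float)
  P=np.stack([(u-c["cx"])/c["fx"]*z,(v-c["cy"])/c["fy"]*z,z],-1)@c["pose"][:3,:3].T+c["pose"][:3,3]
  m=blobs(c,(0,150,100),(6,255,255),R["side"])[1]>0
  k=m&(P[...,2]>70); bright=k&(c["color"][...,2]>130);print(f,"knob top z",np.median(P[bright][:,2]),bright.sum())
s=manip.read_state();print(s["clock"],s["eef_pos"],s["wrist_force"])
E
```

```text
top [(np.int32(59), [292.95, 198.58], [289, 195, 9, 8])]
side [(np.int32(68), [287.29, 212.71], [284, 208, 8, 11])]
knob tri [ 523.5 -124.6   94.5]
side0 knob top z 107.33832592348466 36
side9 knob top z 108.24940733776066 42
18.575 [322.8 146.1 209. ] [-0.4 -0.5  0.1]
```

View pics/side9.png

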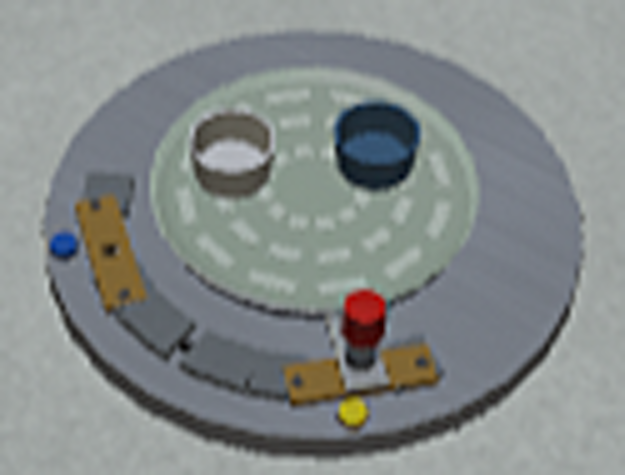

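View pics/top9full.png

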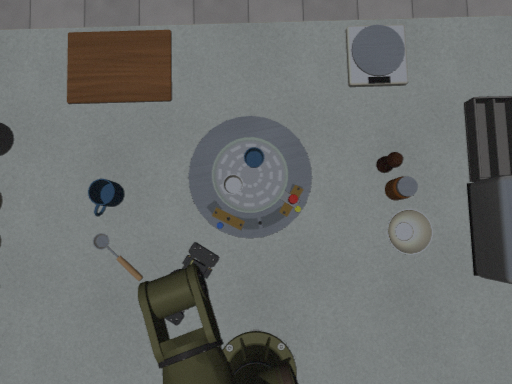

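The knob is at (523.5, -124.6). Its height is 94.5 mm against 94.7 mm when home at the start, so the plunger is fully down. It is about 32 mm from the yellow flag. Both ramekins stand inside the plate, and the bystanders are at the same pixels as before. I'll let it settle briefly and hand in.

Call:
jog_arm(
  series=[0, 0, 0, 0, 0, 0, 0.2, 0, 0, 0, 0, 0, 0, 0.2, 0, 0, 0, 0, 0, 0, 0.2],
)

```text
clock: 18.95
eef_pos: [323.0, 145.5, 208.7]
eef_rot: [0.274, 1.571, -1.877]
wrist_force: [0.4, -0.1, 0.2]
finger_gap: 56.4
```

```bash
python3 -c "
from cell import manip
s=manip.read_state();print(s['clock'],s['qd'].round(3));print(manip.sign_off())"
```

```text
18.95 [ 0.008  0.001 -0.001 -0.    -0.001  0.003]
the job is handed in; nothing more can be done
None
```

I moved the turntable to the yellow-flag station, locked it there, and handed the job in at about 19 s; sign-off gives no verdict. I lifted the plunger about 11 mm and swung the table about 0.81 rad anticlockwise. I then felt along the brass plate with light contact of a few newtons until the pin dropped in. I eased it down fully before letting go.

**Last checks:**
- **Plunger:** The knob sits at 94.5 mm height, against 94.7 mm when home at the start. It is about 32 mm from the yellow flag.
- **Ramekins and bystanders:** Both ramekins stand well inside the glass plate. By eye, the mug, jar, mill, bowl and spoon had not moved in the top view.
- **Robot:** The arm was clear of everything and nearly still, with wrist force close to zero.

**One disagreement:** My first grasp closed on nothing. The camera depth put the fingertips about 19 mm behind the reported TCP, not 19 mm ahead of it as stated, a difference of about 38 mm. I reopened the jaws, went lower by what the camera showed, and gripped the knob properly.

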